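Set the race timer

TASK

Set the race timer on the blue box: put a fingertip in the orange cut-out of the big black dial and push the dial round until its white index line lines up with the green line on the scale, leave it there, then press the red start button right down and let go. Do not start the timer while the dial is off the green line, and leave everything else on the box and the table where it is.

Things in the scene. Friction and masses are not known exactly. Their poses are not given: they have to be found in the camera images.
- timer_box: blue race-timer box fixed to the table, 210 mm (its x) by 320 mm (its y), deck 45 mm above the table; origin at the centre of its underside, on the table. The dial's axis is vertical at (0, +55 mm) in its frame, the start button's axis at (0, -110 mm). A white scale ring of 94 mm radius, 3 mm thick, with short black lines all round, surrounds the dial
- dial (a joint): angle of the dial about the vertical, rad, counter-clockwise from above positive; 0 when the index line points along the box's +x, and each full turn adds 2 pi. The dial is a black disc, 140 mm diameter, its top 71 mm above the table, turning freely either way (more than a full turn is possible) against a light friction of 0.10 Nm, and it stays where it is left.
- index_tip (a point): outer end of the white index line (5 mm wide) on the dial's top, at the rim, 70 mm from the axis, 71 mm above the table; its x axis points outwards along the line
- cutout (a point): middle of the floor of the dial's cut-out, 54 mm from the axis, opposite the index line, 53 mm above the table. The cut-out, with an orange floor, is a 60 degree sector for a finger, from 26 mm radius out to the open rim (70 mm), 18 mm deep, between two upright radial side faces that a fingertip can push against; 54 mm wide at 54 mm radius
- green_line: bright green line on the white scale ring, the target: 6 mm wide, 72 to 92 mm from the dial's axis, flat, nothing to bump into; its origin lies on the dial's axis, 48 mm above the table, and its x axis points from there along the line. It does not move
- green_tip (a point): inner end of the green line, 72 mm from the dial's axis, 50 mm above the table
- start (a joint): travel of the red start button, m: 0 up, 0.006 fully down; a spring pushes it back, about 5 N holds it down
- start_top (a point): centre of the red button's top, 32 mm diameter, 67 mm above the table when up; pressed straight down. It sits in a black collar of 48 mm diameter whose rim is 57 mm above the table
- car: red and white model race car, 130 x 94 x 48 mm, stands on the table beside the box; origin under its middle, x along its length
- roller_jar: small clear jar with a blue cap, 34 mm across, 42 mm tall, stands on the box's deck behind the start button; origin at the centre of its underside
- tyre: loose black model tyre, ring of 30 mm outer diameter, 14 mm high, lies flat on the deck in front of the start button; origin at the centre of its underside
- screwdriver: screwdriver with a yellow handle lying on the table along its x axis, about 0.2 m long
- motor: small silver electric motor, 31 x 20 x 15 mm, on the table; origin under its middle
- battery_holder: black holder with two cells, 58 x 34 x 16 mm, on the table; origin under its middle
- parts_tub: open red divided tub, 100 x 75 x 30 mm, on the table; origin under its middle

How it is judged:
By the outcome, as a careful person would: the job done as asked, in the order asked, and still so for the second after the job is handed in, with the robot touching nothing.
It also fails if it takes over 45 s, if anything falls off the work surface, if the arm or the gripper's body presses on something with over 40 N, if the wrist force passes 120 N, or if a joint passes its speed limit or range.

ROBOT

A 6-joint arm with a two-finger parallel gripper is mounted at the origin on the work surface. World frame = base frame: x ahead of the robot, y to its left, z up, the work surface at z = 0. Lengths are in m, angles in rad, forces in N, time in s.
With the tool pointing down it reaches from about 0.4 to 0.825 m from the base axis. Payload 7 kg.
Tool frame: the origin (TCP) lies at the very end of the fingers, on their centre line; the grasp point (between the pads) lies 19 mm behind it; z points along the fingers, y is the direction in which the jaws open and shut (so a half turn about z gives the same grasp; the last joint's range is limited). The gripper opens to 88 mm and grips with 3 to 60 N. Pads are 19 mm wide; open, the fingers measure 130 mm over their backs; the gripper's body (78 mm by 193 mm) begins 47 mm behind the grasp point.
Start: joints at [1.522, 0.359, 0.012, 0, -1.224, -0.288], TCP at [0.223, 0.637, 0.227] pointing down, gripper open.
Joint ranges: [-3.07, 3.07], [-1.43, 2.12], [-1.02, 1.25], [-3.03, 1.67], [-3.05, -0], [-3.03, 3.03]. Speed limits (rad/s): [2.39, 2.39, 3.01, 3.14, 3.14, 3.14].

INTERFACE

Orientations are given as [roll, pitch, yaw] about the fixed x, y, z axes, in that order (R = Rz(yaw) Ry(pitch) Rx(roll)).
In Python, from station import arm, eyes, job, outline_of gives the robot as it stands.
- The arm moves only by the tool apply_moves, never from a script. Its argument "moves" is a list of rows, each a list of 5 numbers: the opening, from -1 (shut) to 1 (fully open), then the shift along the tool's x, y, z in m, then the turn about the tool's z in rad. A call has 1 to 12 rows; each row shifts and turns the commanded pose from where the row before left it, along the tool's axes as they then stand; what a row does not reach is not made up. A row lasts 1/12 s, in which the tool goes at most 41.7 mm and 7.16 degrees, less where a joint would pass 70% of its speed; a pose out of reach is approached as far as the arm can. A call with a gripper value outside its range is refused whole. The fingers move at their own pace and stop on an object; "newtons" is the grip in N (left out, the last holds). Time passes only in rows, so rows that do not move let the fingers close. It gives the time, the measured TCP pose, the force and the opening at its end, in the units of the state.
- arm.get_state(): the state, without advancing time (a new reading comes with each control period).
- eyes.grab_frame(name): name is "scene" or "side" or "wrist"; returns a dict with "color" (420x560x3 uint8, red, green, blue), "z_map" (420x560 float32, m along the optical axis (not along the pixel's ray), 0 where there is no reading), "camera_matrix" (3x3 intrinsics, pixels), "k1" (the pictures are not rectified: a ray, as slopes to the right and down, at radius r is drawn at 1 + k1 r^2 times it, then the intrinsics apply), "extrinsics" (4x4, takes a point from camera to world coordinates). Camera axes: x right, y up, looking along -z (the intrinsics and any distortion apply to the point x, -y, -z); pixel columns grow to the right and rows downward; lengths in m; the calibration is good to about 2 mm. A picture is of the moment at which its call begins.
- job.job_done(): hands the job in, once; it reports no verdict.
Trained networks look in a picture, given as the dict that the camera call returned (one of the last four; its "shot" number tells which), for a name from the list of things; names that differ only in an ending like _2 or _b are one class to them, and where a whole thing is asked for, a point or a joint stands for the part that bears it (a point fixed in the world has none). Each returns a list of dicts, best first, with "score" (0 to 1); they miss things now and then, are a little off and sometimes report something else, mostly with a low value. They report only what shows in the picture. A call takes as long as a camera call.
- outline_of(label, picture): "region" (420x560 bool, what is visible of it) and "extent" ([left, top, right, bottom] in pixels, round what is visible of it).
The state is a dict: "t": time; "q": joint angles; "qd": joint speeds; "joint_efforts": joint torques, N m; "eef_pos": TCP position; "ee_rot": TCP orientation; "force": force on the tool from outside, world axes, zero at the start; "moment": the same for the moment, N m; "width": finger opening in m.
Only numpy, scipy, OpenCV 4.12 (cv2) and the standard library are available. Lean on these libraries where they do the work, as an engineer would, in place of code of your own. Each camera call takes 0.05 s, during which the arm holds its last target.

## Working session

There is one attempt and no reset: what is moved stays moved. The work goes in short steps, Python scripts to look and compute and a tool call to move; the robot and the scene stay as the last step left them, time stands still between calls to the robot, and variables do not carry over. Pictures are saved under pics/ and viewed, and the job is handed in when it is done.

Besides the shell and the picture viewer there is one more tool, called after "Call:" by a JSON object that holds its "op" and its "data", one argument or row to a line. apply_moves: Moves the arm, as the interface text tells. Its arguments: {"type":"object","properties":{"moves":{"type":"array","items":{"type":"array","items":{"type":"number"}}},"newtons":{"type":"number"}},"required":["moves"]}

```bash
mkdir -p pics; ls
cat > h.py <<'E'
import numpy as np, cv2
from station import arm, eyes, job, outline_of
def save(f,n,scale=1): cv2.imwrite('pics/'+n,cv2.resize(f['color'][:,:,::-1],None,fx=scale,fy=scale))
def rays(f,uv):
    K=np.array(f['camera_matrix'],float);uv=np.atleast_2d(uv).astype(float)
    d=np.c_[(uv[:,0]-K[0,2])/K[0,0],(uv[:,1]-K[1,2])/K[1,1]]
    u=d.copy()
    for _ in range(30): u=d/(1+f['k1']*(u**2).sum(1,keepdims=True))
    T=np.array(f['extrinsics']); c=np.c_[u[:,0],-u[:,1],-np.ones(len(u))]
    return T[:3,3], c@T[:3,:3].T
def on_z(f,uv,z):
    o,r=rays(f,uv); return o+r*((z-o[2])/r[:,2])[:,None]
def by_depth(f,uv):
    uv=np.atleast_2d(uv).astype(int);o,r=rays(f,uv); return o+r*f['z_map'][uv[:,1],uv[:,0]][:,None]
def proj(f,P):
    T=np.array(f['extrinsics']);c=(np.atleast_2d(P)-T[:3,3])@T[:3,:3]
    s=np.c_[c[:,0]/-c[:,2],-c[:,1]/-c[:,2]]; s=s*(1+f['k1']*(s**2).sum(1,keepdims=True))
    K=np.array(f['camera_matrix']);return np.c_[s[:,0]*K[0,0]+K[0,2],s[:,1]*K[1,1]+K[1,2]]
E
python3 - <<'E'
from h import *
for n in ['scene','side','wrist']:
    f=eyes.grab_frame(n); save(f,n+'0.png',1.4); print(n,f['k1'],np.round(f['extrinsics'],3).tolist())
print(arm.get_state())
E
```

```text
pics
scene -0.12114371931013335 [[0.577, -0.661, 0.48, 1.053], [0.816, 0.48, -0.322, -0.417], [-0.018, 0.577, 0.817, 1.027], [0.0, 0.0, 0.0, 1.0]]
side -0.06481792999424042 [[-0.999, 0.021, -0.05, 0.433], [-0.052, -0.619, 0.783, 0.717], [-0.015, 0.785, 0.62, 0.645], [0.0, 0.0, 0.0, 1.0]]
wrist -0.08292268043099431 [[-0.331, 0.913, 0.239, 0.286], [-0.944, -0.321, -0.082, 0.615], [0.002, -0.253, 0.968, 0.384], [0.0, 0.0, 0.0, 1.0]]
{'t': 0.15, 'q': array([ 1.52208754e+00,  3.59241141e-01,  1.12912916e-02, -2.16920521e-04,
       -1.22411678e+00, -2.88097722e-01]), 'qd': array([-0.00094305, -0.00411734,  0.00228216,  0.00150508,  0.00110803,
        0.00169377]), 'joint_efforts': array([-1.78243507e-03, -5.83272994e+01,  2.93291223e+01,  7.00120524e+00,
        8.77386192e-03, -1.12201828e-04]), 'eef_pos': array([0.22298906, 0.63672257, 0.22584213]), 'ee_rot': array([ 3.14031676e+00, -1.65414890e-04, -3.36880236e-01]), 'force': array([ 0.41950672,  1.02598232, -0.21864079]), 'moment': array([-0.00017511,  0.01508249,  0.01547673]), 'width': 0.08768107400991969}
```

View pics/scene0.png

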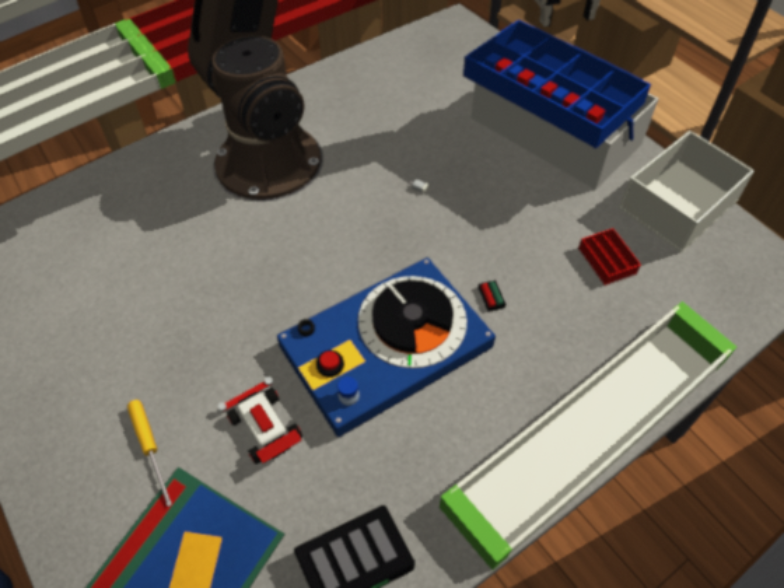

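View pics/side0.png

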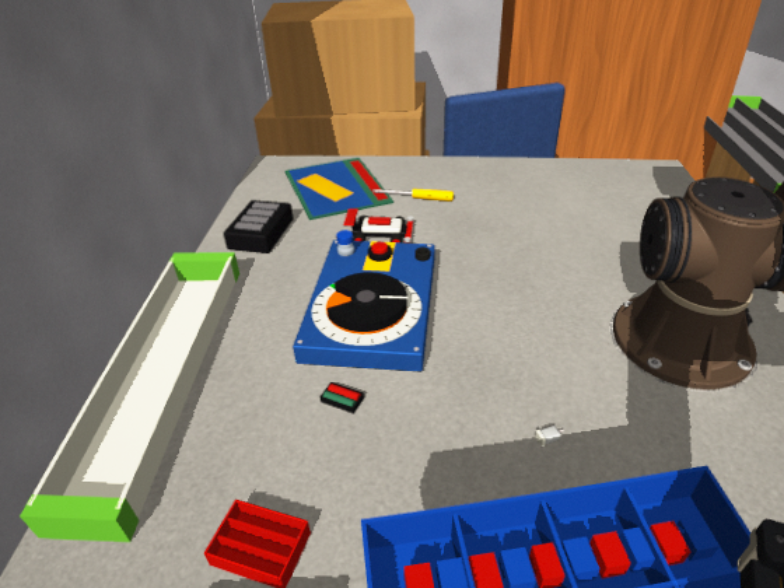

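View pics/wrist0.png

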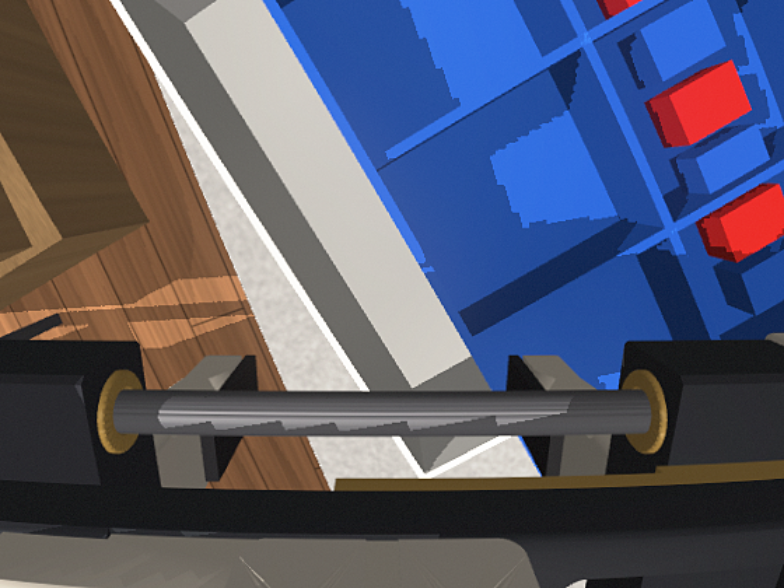

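The scene picture shows the box with the dial at about (412,312), index pointing up-left to (390,285), the orange cut-out at (430,338), the green line at (409,360) and the red button at (330,360). The side view agrees. Next I'll measure these.

```bash
cat > meas.py <<'E'
from h import *
def measure(n,dbg=None):
    f=eyes.grab_frame(n); c=f['color']; hsv=cv2.cvtColor(c,cv2.COLOR_RGB2HSV)
    out={'f':f}
    def big(m):
        k,l,s,ce=cv2.connectedComponentsWithStats(m.astype(np.uint8)); 
        if k<2: return None
        i=1+s[1:,4].argmax(); return l==i
    r=outline_of('dial',f); 
    o=outline_of('start',f)
    print(n,'dial',[(round(x['score'],2),x['extent']) for x in r][:2],'start',[(round(x['score'],2),x['extent']) for x in o][:2])
    out['dial']=r;out['start']=o
    e=r[0]['extent'] if r else None
    if e:
        x0,y0,x1,y1=[int(v) for v in e]; w=np.zeros(c.shape[:2],bool); p=14; w[y0-p:y1+p,x0-p:x1+p]=1
        H,S,V=hsv[...,0],hsv[...,1],hsv[...,2]
        out['green']=w&(H>45)&(H<80)&(S>130)&(V>80)
        out['orange']=w&(H>5)&(H<20)&(S>150)&(V>100)
        out['white']=w&(S<80)&(V>130)
        for k in ['green','orange']:
            m=out[k]; 
            if m.sum(): v,u=np.nonzero(m); print(k,m.sum(),u.mean(),v.mean())
    return out
E
python3 - <<'E'
from meas import *
for n in ['scene','side']:
    o=measure(n);f=o['f']
    for k in ['timer_box','car','roller_jar','tyre','start_top']:
        print(k,[(round(x['score'],2),x['extent']) for x in outline_of(k,f)][:2])
    # deck blue polygon
    r=outline_of('timer_box',f)
    d=o['dial'][0]['region']; v,u=np.nonzero(d)
    P=by_depth(f,np.c_[u,v]); print('dial depth z',np.percentile(P[:,2],[5,50,95]))
    m=abs(P[:,2]-.071)<.006; Q=P[m]
    # enclosing circle of top
    c,R=cv2.minEnclosingCircle((Q[:,:2]*1000).astype(np.float32)); print('circle',c,R)
    # mask contour on z=.071
    hull=cv2.convexHull(np.c_[u,v].astype(np.int32))[:,0]; W=on_z(f,hull,.071)[:,:2]*1000
    print('hull circ',cv2.minEnclosingCircle(W.astype(np.float32)))
    gv,gu=np.nonzero(o['green']); print('green',on_z(f,[[gu.mean(),gv.mean()]],.048))
    ov,ou=np.nonzero(o['orange']); print('orange',on_z(f,[[ou.mean(),ov.mean()]],.053))
    s=o['start']
    if s:
        v,u=np.nonzero(s[0]['region']); P=by_depth(f,np.c_[u,v]); print('start',np.median(P,0), on_z(f,[[u.mean(),v.mean()]],.062))
    x0,y0,x1,y1=[int(t) for t in r[0]['extent']]
    im=f['color'][max(y0-40,0):y1+30,max(x0-40,0):x1+30,::-1]; print(x0-40,y0-40)
    s=min(800/im.shape[1],600/im.shape[0])
    cv2.imwrite(f'pics/{n}_crop.png',cv2.resize(im,None,fx=s,fy=s,interpolation=cv2.INTER_CUBIC))
    print('scale',s)
E
```

```text
scene dial [(0.64, [268.2, 198.0, 326.8, 250.3])] start [(0.68, [224.4, 251.0, 241.3, 266.7]), (0.34, [240.1, 269.4, 258.7, 292.0])]
green 7 292.0 256.0
orange 334 305.91317365269464 241.12874251497007
timer_box [(0.62, [196.0, 185.5, 356.5, 311.1]), (0.48, [88.8, 286.8, 121.9, 363.5])]
car [(0.8, [158.3, 268.7, 216.0, 328.6])]
roller_jar [(0.52, [199.1, 183.4, 356.4, 310.7])]
tyre [(0.42, [213.3, 228.5, 224.9, 236.9])]
start_top [(0.73, [227.0, 252.5, 245.0, 266.2]), (0.28, [263.9, 197.3, 326.4, 253.2])]
dial depth z [0.05176721 0.07080792 0.07437564]
circle (546.1126098632812, -13.469559669494629) 71.91487884521484
hull circ ((550.8159790039062, -17.723316192626953), 77.02681732177734)
green [[ 0.60704841 -0.06478669  0.048     ]]
orange [[ 0.59600005 -0.01548202  0.053     ]]
start [ 0.54031401 -0.18071751  0.06688291] [[ 0.53810743 -0.17945698  0.062     ]]
156 145
scale 3.061224489795918
side dial [(0.71, [231.5, 193.7, 292.2, 237.7])] start [(0.54, [263.2, 177.2, 275.7, 183.1]), (0.48, [224.1, 274.6, 257.8, 295.4])]
green 7 237.14285714285714 203.71428571428572
orange 216 248.96296296296296 221.72685185185185
timer_box [(0.78, [210.9, 170.3, 310.0, 265.9])]
car [(0.75, [246.7, 149.2, 295.0, 178.0]), (0.51, [294.3, 135.5, 324.9, 143.0])]
roller_jar [(0.52, [267.6, 133.2, 324.9, 143.9]), (0.38, [247.2, 149.0, 297.4, 176.0])]
tyre []
start_top []
dial depth z [0.05049775 0.07009406 0.072343  ]
circle (546.3523559570312, -11.60143756866455) 71.91239166259766
hull circ ((542.6506958007812, -0.3516528308391571), 83.58015441894531)
green [[ 0.61222893 -0.07015968  0.048     ]]
orange [[0.57173804 0.00597277 0.053     ]]
start [ 0.53643529 -0.16988224  0.06611529] [[ 0.53732737 -0.1761091   0.062     ]]
170 130
scale 3.6363636363636362
```

View pics/scene_crop.png

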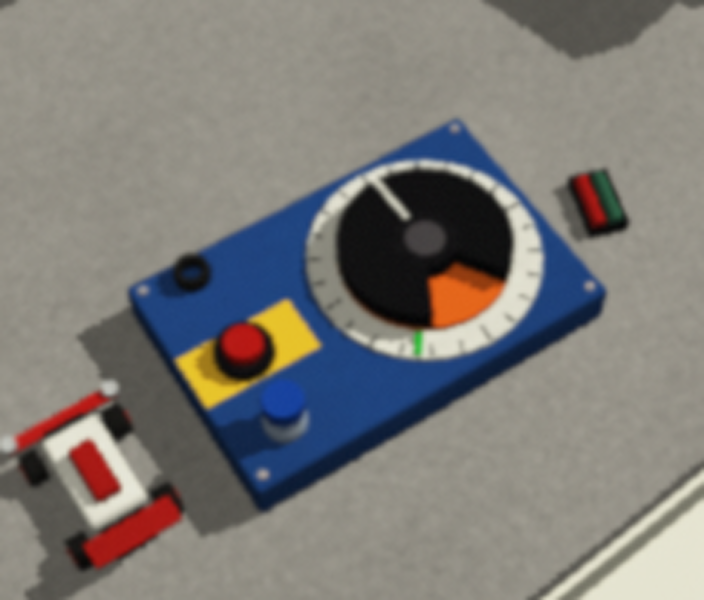

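Run:
```python
from meas import *
C=np.array([.546,-.0125])
for n in ['scene','side']:
    f=eyes.grab_frame(n);c=f['color'];hsv=cv2.cvtColor(c,cv2.COLOR_RGB2HSV)
    # sample polar at dial top / ring
    a=np.radians(np.arange(0,360,3.))
    for z,rr,nm in [(.071,[30,40,50,60],'top'),(.048,[76,82,88],'ring')]:
        acc=[]
        for r in rr:
            uv=proj(f,np.c_[C[0]+r/1e3*np.cos(a),C[1]+r/1e3*np.sin(a),0*a+z]).astype(np.float32)
            s=cv2.remap(c,uv[:,:1],uv[:,1:],cv2.INTER_LINEAR)[:,0].astype(int); acc.append(s)
        acc=np.array(acc); 
        if nm=='top':
            m=acc.min(2).mean(0); w=np.clip(m-70,0,None)**2; print(n,'index',np.degrees(np.angle((w*np.exp(1j*a)).sum())),m.max())
            o=acc[...,0]-acc[...,2]; o=o.mean(0); w=np.clip(o-60,0,None);print('orange(top-plane)',np.degrees(np.angle((w*np.exp(1j*a)).sum())))
        else:
            g=(acc[...,1]-np.maximum(acc[...,0],acc[...,2])).mean(0); w=np.clip(g-15,0,None); print('green',np.degrees(np.angle((w*np.exp(1j*a)).sum())),g.max())
```

```text
scene index 179.617097243331 159.75
orange(top-plane) -12.435474463379007
green -40.278897949734905 87.66666666666667
side index 179.14319136440983 189.25
orange(top-plane) 14.169468783907089
green -40.45832381877865 76.66666666666667
```

The index is at about 179.5° and the cut-out at about -0.5°. The green line is at -40.4°, the dial axis near (0.546, -0.0125), and the two cameras agree. The dial needs about +140°. Before moving, I'll check the path for height.

Run:
```python
from h import *
for n in ['scene','side']:
    f=eyes.grab_frame(n);v,u=np.nonzero(f['z_map']>0);P=by_depth(f,np.c_[u,v])
    a=np.array([.223,.637]);b=np.array([.602,-.0125])
    t=np.clip(((P[:,:2]-a)@(b-a))/((b-a)@(b-a)),0,1);d=np.linalg.norm(P[:,:2]-a-t[:,None]*(b-a),axis=1)
    for lo,hi in [(.0,.25),(.25,.5),(.5,.75),(.75,1)]:
        m=(d<.15)&(t>=lo)&(t<=hi); z=P[m,2]; print(n,lo,m.sum(),np.percentile(z,[50,99,100]) if m.sum() else 0)
print(arm.get_state()['t'])
```

```text
scene 0.0 5584 [0.16954551 0.29623638 0.3113559 ]
scene 0.25 7393 [0.00246238 0.20016255 0.20385822]
scene 0.5 5507 [0.00026641 0.00523572 0.0134665 ]
scene 0.75 12694 [0.0428566  0.07428388 0.07838172]
side 0.0 9082 [0.18416772 0.33534234 0.33692943]
side 0.25 11819 [0.16232944 0.20042737 0.20312064]
side 0.5 11628 [-0.00055739  0.00235356  0.01608797]
side 0.75 11708 [0.01562146 0.07220409 0.07430035]
1.25
```

Call:
{"op": "apply_moves", "data": {
  "moves": [
    [-1,0,0,-0.02,0],
    [-1,0,0,-0.02,0],
    [-1,0.0238,0.0203,0,0],
    [-1,0.0238,0.0203,0,0],
    [-1,0.0238,0.0203,0,0],
    [-1,0.0238,0.0203,0,0],
    [-1,0.0238,0.0203,0,0],
    [-1,0.0238,0.0203,0,0]
  ],
  "newtons": 10
}}

```text
t: 1.92
eef_pos: [0.3181, 0.4735, 0.2668]
ee_rot: [-3.141, -0.0, -0.337]
force: [0.7, 0.8, 0.0]
width: 0.0396
```

Call:
{"op": "apply_moves", "data": {
  "moves": [
    [-1,0.0238,0.0203,0,0],
    [-1,0.0238,0.0203,0,0],
    [-1,0.0238,0.0203,0,0],
    [-1,0.0238,0.0203,0,0],
    [-1,0.0238,0.0203,0,0],
    [-1,0.0238,0.0203,0,0],
    [-1,0.0238,0.0203,0,0],
    [-1,0.0238,0.0203,0,0],
    [-1,0.0238,0.0203,0,0],
    [-1,0.0238,0.0203,0,0],
    [-1,0.0238,0.0203,0,0],
    [-1,0.0238,0.0203,0,0]
  ]
}}

```text
t: 2.92
eef_pos: [0.5072, 0.1492, 0.2669]
ee_rot: [-3.141, -0.0, -0.337]
force: [-0.0, 0.5, 1.4]
width: 0.0005
```

Call:
{"op": "apply_moves", "data": {
  "moves": [
    [-1,0.0238,0.0203,0,0],
    [-1,0.0238,0.0203,0,0],
    [-1,0.0238,0.0203,0,0],
    [-1,0.0238,0.0203,0,0],
    [-1,0.0238,0.0203,0,0],
    [-1,0.0238,0.0203,0,0],
    [-1,0,0,0,0.113],
    [-1,0,0,0,0.113],
    [-1,0,0,0,0.113],
    [-1,0,0,0,0.113],
    [-1,0,0,0,0.113],
    [-1,0,0,0,0.113]
  ]
}}

```text
t: 3.92
eef_pos: [0.6012, -0.0116, 0.2666]
ee_rot: [-3.141, -0.0, -1.021]
force: [0.3, 0.1, -0.3]
width: 0.0005
```

Call:
{"op": "apply_moves", "data": {
  "moves": [
    [-1,0,0,0.005,0.113],
    [-1,0,0,0.005,0.113],
    [-1,0,0,0.005,0.113],
    [-1,0,0,0.005,0.113],
    [-1,0,0,0.005,0.113],
    [-1,0,0,0,0]
  ]
}}

```text
t: 4.42
eef_pos: [0.6006, -0.0116, 0.2405]
ee_rot: [3.14, -0.0, -1.585]
force: [-0.3, 0.6, -0.4]
width: 0.0003
```

Run:
```python
from h import *
f=eyes.grab_frame('wrist');save(f,'wrist1.png',1.4);print(np.round(f['extrinsics'],3).tolist())
s=arm.get_state();print(s['eef_pos'],s['ee_rot'],s['width'],s['q'])
```

```text
[[-1.0, -0.014, -0.003, 0.599], [0.015, -0.967, -0.253, -0.079], [0.001, -0.253, 0.967, 0.399], [0.0, 0.0, 0.0, 1.0]]
[ 0.60091964 -0.01159772  0.24117216] [ 3.14070501e+00 -2.05357900e-04 -1.57799700e+00] 0.00043468698732791093 [ 3.05449632e-01  2.29524033e-01 -1.35275869e-01 -8.30601890e-05
 -1.20690421e+00 -3.12620799e-01]
```

View pics/wrist1.png

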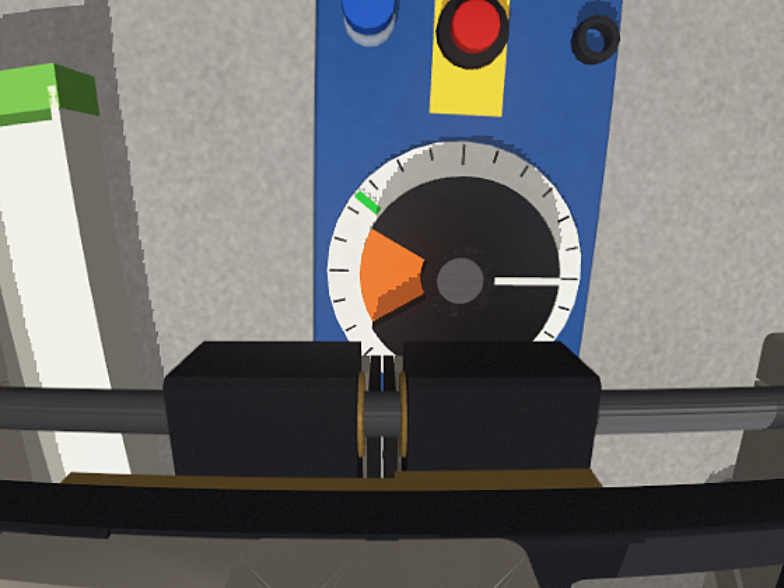

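The wrist picture is sharp. The index points to the right (495–558, 281), the cut-out is open at (390,275) and the green line is at (368,202). I'll refine the geometry from this.

```bash
cat > fit.py <<'E'
from h import *
from scipy.optimize import least_squares
def polar(f,C,z,rs,a):
    out=[]
    for r in rs:
        uv=proj(f,np.c_[C[0]+r*np.cos(a),C[1]+r*np.sin(a),0*a+z]).astype(np.float32)
        out.append(cv2.remap(f['color'],uv[:,:1].copy(),uv[:,1:].copy(),cv2.INTER_LINEAR,borderValue=(0,0,0))[:,0].astype(int))
    return np.array(out)
def angles(f,C):
    a=np.radians(np.arange(0,360,.5))
    t=polar(f,C,.071,np.arange(.036,.066,.003),a); m=t.min(2); m=np.median(m,0); sat=np.median(t.max(2)-t.min(2),0)
    w=np.where((m>110)&(sat<50),1.,0); i=np.degrees(np.angle((w*np.exp(1j*a)).sum())); 
    t=polar(f,C,.048,np.arange(.076,.091,.002),a); g=np.median(t[...,1]-np.maximum(t[...,0],t[...,2]),0); w=np.where(g>40,1.,0)
    gr=np.degrees(np.angle((w*np.exp(1j*a)).sum()))
    return i,(np.sum((m>110)&(sat<50))*.5),gr,w.sum()*.5
def centre(f,C0,vis=lambda p:True):
    # ring outer edge (white->blue), r=94mm, z=.048
    c=f['color'].astype(int); C=np.array(C0,float)
    for _ in range(4):
        pts=[];a=np.radians(np.arange(0,360,2.)); rs=np.arange(.084,.106,.0005)
        S=polar(f,C,.048,rs,a); rb=S[...,0]-S[...,2]   # white ~0 , blue very neg
        for k in range(len(a)):
            col=rb[:,k]; j=np.nonzero(col<-50)[0]
            if len(j) and j[0]>2 and (S[:j[0]-2,k].min(1)>90).mean()>.7: pts.append([a[k],rs[j[0]]])
        pts=np.array(pts)
        if len(pts)<20: print('few',len(pts)); return C,len(pts),0
        x=np.c_[C[0]+pts[:,1]*np.cos(pts[:,0]),C[1]+pts[:,1]*np.sin(pts[:,0])]
        s=least_squares(lambda p:np.hypot(x[:,0]-p[0],x[:,1]-p[1])-p[2],[*C,.094],loss='soft_l1',f_scale=.0007); C=s.x[:2]
    return C,len(pts),s.x[2]
def button(f,B0):
    hsv=cv2.cvtColor(f['color'],cv2.COLOR_RGB2HSV);m=((hsv[...,0]<8)|(hsv[...,0]>172))&(hsv[...,1]>150)&(hsv[...,2]>90)
    u0=proj(f,[[*B0,.067]])[0];k,l,s,ce=cv2.connectedComponentsWithStats(m.astype(np.uint8))
    b=[i for i in range(1,k) if s[i,4]>30 and np.hypot(*(ce[i]-u0))<40]
    return [(s[i,4],on_z(f,[ce[i]],.0655)[0]) for i in b]
E
python3 - <<'E'
from fit import *
for n in ['wrist','scene','side']:
    f=eyes.grab_frame(n); C,k,r=centre(f,[.546,-.0125]); print(n,C,k,r,angles(f,C),button(f,[.538,-.178]))
E
```

```text
wrist [ 0.54585337 -0.01201609] 117 0.09424017379786875 (np.float64(178.0), np.float64(6.5), np.float64(-39.75000000000001), np.float64(4.0)) [(np.int32(1082), array([ 0.53795856, -0.17526975,  0.0655    ]))]
scene [ 0.54701967 -0.01406483] 172 0.09633853846948584 (np.float64(178.0), np.float64(8.5), np.float64(-39.75000000000001), np.float64(5.0)) [(np.int32(144), array([ 0.53921456, -0.17812766,  0.0655    ]))]
side [ 0.54394148 -0.01025253] 131 0.09499055878355993 (np.float64(-178.25), np.float64(8.0), np.float64(-39.75000000000001), np.float64(3.0)) [(np.int32(35), array([ 0.55109046, -0.38108998,  0.0655    ])), (np.int32(79), array([ 0.60586696, -0.28748046,  0.0655    ])), (np.int32(86), array([ 0.54342631, -0.2723604 ,  0.0655    ])), (np.int32(39), array([ 0.48130907, -0.24181694,  0.0655    ])), (np.int32(88), array([ 0.53487018, -0.16923303,  0.0655    ]))]
```

Call:
{"op": "apply_moves", "data": {
  "moves": [
    [-1,0,0,0.03,0],
    [-1,0,0,0.03,0],
    [-1,0,0,0.03,0],
    [-1,0,0,0.03,0],
    [-1,0,0,0.02,0],
    [-1,0,0,0.015,0],
    [-1,0,0,0.01,0],
    [-1,0,0,0.01,0],
    [-1,0,0,0.005,0],
    [-1,0,0,0,0]
  ]
}}

```text
t: 5.45
eef_pos: [0.601, -0.0116, 0.0609]
ee_rot: [3.141, -0.0, -1.579]
force: [-0.1, -0.1, -0.0]
width: 0.0004
```

Run:
```python
from h import *
f=eyes.grab_frame('wrist');save(f,'wrist2.png',1.4)
s=arm.get_state();print(s['eef_pos'],s['ee_rot'],s['force'])
```

```text
[ 0.60137496 -0.01153568  0.06173163] [-3.14149979e+00 -8.62482064e-05 -1.57928022e+00] [ 0.20178382 -0.56614173  0.63252087]
```

View pics/wrist2.png

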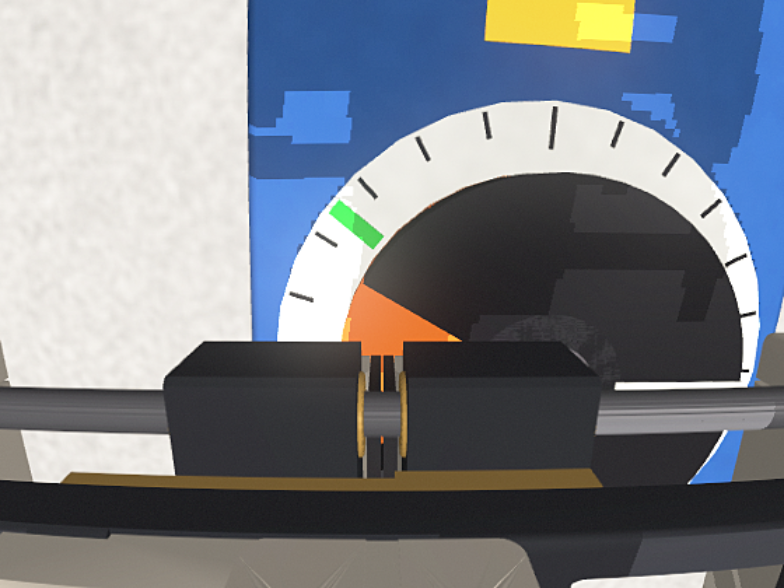

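The finger is inside the cut-out and clear of its walls. I'll push counter-clockwise along the arc.

Call:
{"op": "apply_moves", "data": {
  "moves": [
    [-1,-0.0055,0.00027,0,-0.1],
    [-1,-0.0055,0.00027,0,-0.1],
    [-1,-0.0055,0.00027,0,-0.1],
    [-1,-0.0055,0.00027,0,-0.1],
    [-1,-0.0055,0.00027,0,-0.1],
    [-1,-0.0055,0.00027,0,-0.1]
  ]
}}

```text
t: 6.0
eef_pos: [0.5928, 0.0196, 0.0629]
ee_rot: [-3.14, -0.001, -0.974]
force: [1.9, -3.2, -0.7]
width: 0.0005
```

Run:
```python
from fit import *
s=arm.get_state();p=s['eef_pos'];d=p[:2]-[.546,-.012];print(p,s['ee_rot'],s['force'],np.hypot(*d),np.degrees(np.arctan2(d[1],d[0])),np.degrees(s['ee_rot'][2])+90)
for n in ['scene','side','wrist']:
    f=eyes.grab_frame(n); print(angles(f,[.546,-.012])); save(f,n+'3.png',1.4)
```

```text
[0.5927593 0.0195635 0.0628935] [-3.13990703e+00 -1.31090051e-03 -9.74230587e-01] [ 1.94095537 -3.2491077  -0.66175957] 0.056415304625620874 34.020167123736854 34.180699070359836
(np.float64(-158.75), np.float64(5.0), np.float64(-40.25000000000001), np.float64(4.0))
(np.float64(26.798109546840458), np.float64(58.0), np.float64(0.0), np.float64(0.0))
(np.float64(0.0), np.float64(0.0), np.float64(-40.00000000000001), np.float64(4.5))
```

View pics/scene3.png

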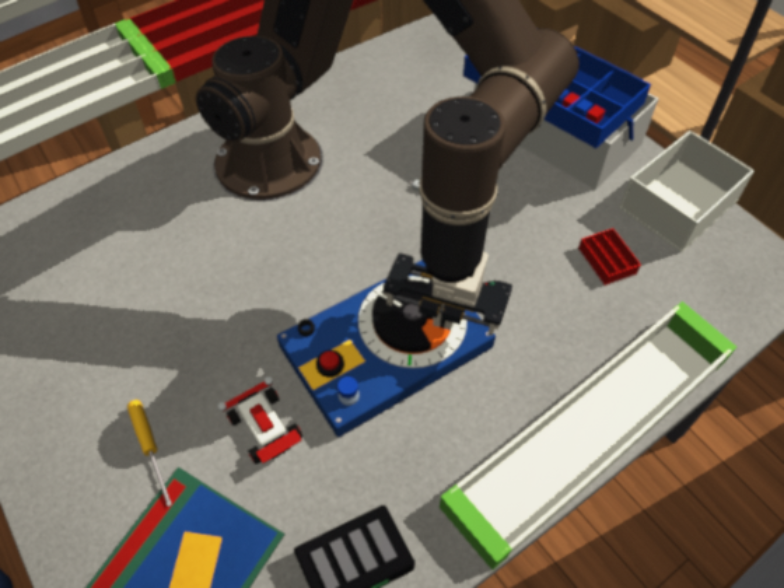

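Call:
{"op": "apply_moves", "data": {
  "moves": [
    [-1,-0.0055,0.0003,0,-0.1],
    [-1,-0.0055,0.0003,0,-0.1],
    [-1,-0.0055,0.0003,0,-0.1],
    [-1,-0.0055,0.0003,0,-0.1],
    [-1,-0.0055,0.0003,0,-0.1],
    [-1,-0.0055,0.0003,0,-0.1],
    [-1,-0.0055,0.0003,0,-0.1],
    [-1,-0.0055,0.0003,0,-0.1],
    [-1,-0.0055,0.0003,0,-0.1],
    [-1,-0.0055,0.0003,0,-0.1],
    [-1,-0.0055,0.0003,0,-0.1],
    [-1,0,0,0,0]
  ]
}}

```text
t: 7.15
eef_pos: [0.5401, 0.0437, 0.0627]
ee_rot: [-3.141, -0.003, 0.122]
force: [1.4, 0.7, 0.0]
width: 0.0004
```

Run:
```python
from fit import *
s=arm.get_state();p=s['eef_pos'];d=p[:2]-[.546,-.012];print(p,s['ee_rot'],s['force'],np.hypot(*d),np.degrees(np.arctan2(d[1],d[0])),np.degrees(s['ee_rot'][2])+90)
for n in ['scene','wrist']:
    f=eyes.grab_frame(n); print(angles(f,[.546,-.012])); save(f,n+'4.png',1.4)
```

```text
[0.54014926 0.04373827 0.06265433] [-3.14083566e+00 -2.69177067e-03  1.21747490e-01] [1.41770362 0.69305757 0.04430194] 0.0560444946911221 95.99228809993289 96.97561734173416
(np.float64(0.0), np.float64(0.0), np.float64(-40.5), np.float64(5.5))
(np.float64(0.0), np.float64(0.0), np.float64(-40.25000000000001), np.float64(5.0))
```

View pics/wrist4.png

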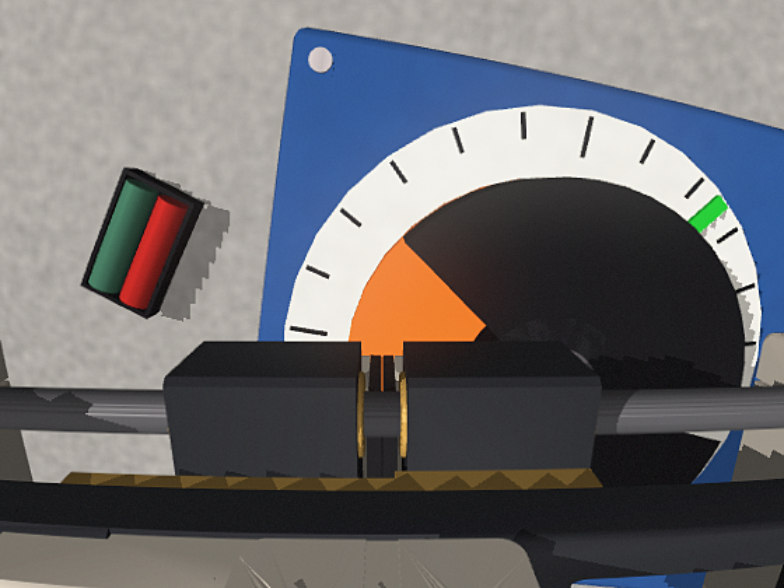

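Call:
{"op": "apply_moves", "data": {
  "moves": [
    [-1,-0.0055,0.0003,0,-0.1],
    [-1,-0.0055,0.0003,0,-0.1],
    [-1,-0.0055,0.0003,0,-0.1],
    [-1,-0.0055,0.0003,0,-0.1],
    [-1,-0.0055,0.0003,0,-0.1],
    [-1,-0.0055,0.0003,0,-0.1],
    [-1,-0.0055,0.0003,0,-0.1],
    [-1,-0.0055,0.0003,0,-0.1],
    [-1,0,0,0,0]
  ]
}}

```text
t: 8.0
eef_pos: [0.5023, 0.0218, 0.0619]
ee_rot: [3.142, -0.001, 0.92]
force: [0.9, 1.6, 0.7]
width: 0.0006
```

Run:
```python
from fit import *
s=arm.get_state();p=s['eef_pos'];d=p[:2]-[.546,-.012];print(p,s['ee_rot'],s['force'],np.hypot(*d),np.degrees(np.arctan2(d[1],d[0])),np.degrees(s['ee_rot'][2])+90)
for n in ['scene','wrist']:
    f=eyes.grab_frame(n); print(angles(f,[.546,-.012])); save(f,n+'5.png',1.4)
    if n=='scene': cv2.imwrite('pics/scene5c.png',cv2.resize(f['color'][170:290,220:380,::-1],None,fx=5,fy=5,interpolation=cv2.INTER_CUBIC))
```

```text
[0.50229588 0.02180569 0.06188238] [ 3.14150994e+00 -6.90655174e-04  9.20047471e-01] [0.94455085 1.5646762  0.69215143] 0.05525282272098185 142.27759720545674 142.71483702532387
(np.float64(-52.75000000000001), np.float64(8.0), np.float64(-40.5), np.float64(5.5))
(np.float64(0.0), np.float64(0.0), np.float64(0.0), np.float64(0.0))
```

View pics/wrist5.png

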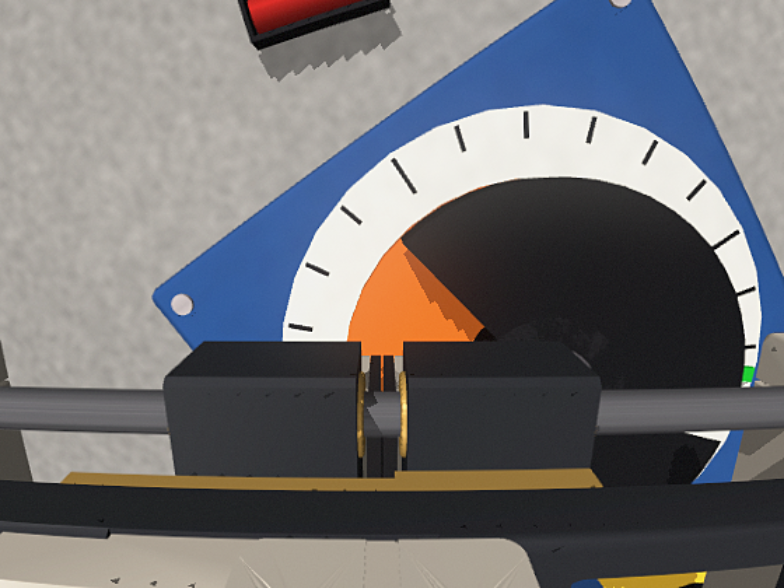

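View pics/scene5c.png

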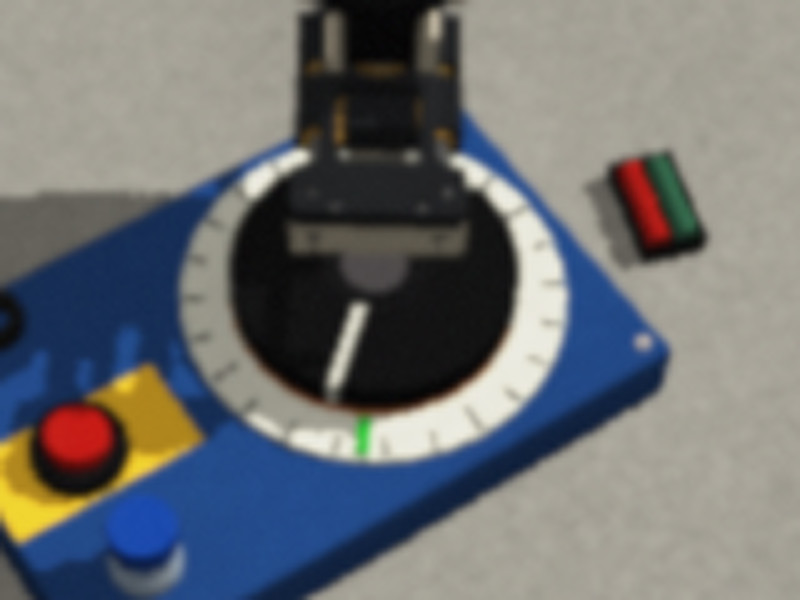

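Call:
{"op": "apply_moves", "data": {
  "moves": [
    [-1,-0.0044,0.0002,0,-0.08],
    [-1,-0.0044,0.0002,0,-0.08],
    [-1,0,0,0,0],
    [-1,0,0,0,0]
  ]
}}

```text
t: 8.43
eef_pos: [0.4977, 0.0145, 0.0615]
ee_rot: [-3.141, 0.0, 1.074]
force: [0.2, 0.5, 0.4]
width: 0.0006
```

Run:
```python
from fit import *
s=arm.get_state();p=s['eef_pos'];d=p[:2]-[.546,-.012];print(p,s['ee_rot'],s['force'],np.hypot(*d),np.degrees(np.arctan2(d[1],d[0])),np.degrees(s['ee_rot'][2])+90)
f=eyes.grab_frame('scene'); C,k,r=centre(f,[.546,-.012]);print(C,k,r)
for c in ([.546,-.012],[.547,-.014],C): print(angles(f,c))
```

```text
[0.4977056  0.01449813 0.06152874] [-3.14148749e+00  2.47268367e-04  1.07424597e+00] [0.17053492 0.54892253 0.40633117] 0.05508629639505762 151.2473477965058 151.5497604746405
[ 0.54686589 -0.01442812] 150 0.09641631616980556
(np.float64(-44.25000000000001), np.float64(8.0), np.float64(-40.5), np.float64(5.5))
(np.float64(-43.25000000000001), np.float64(8.0), np.float64(-39.75000000000001), np.float64(5.0))
(np.float64(-42.75), np.float64(8.0), np.float64(-39.500000000000014), np.float64(5.5))
```

Call:
{"op": "apply_moves", "data": {
  "moves": [
    [-1,-0.0016,0.0,0,-0.029],
    [-1,-0.0015,0.0,0,-0.028],
    [-1,0,0,0,0],
    [-1,0,0,0,0]
  ]
}}

```text
t: 8.82
eef_pos: [0.4963, 0.0119, 0.0615]
ee_rot: [-3.142, 0.0, 1.134]
force: [0.5, 1.2, -0.7]
width: 0.0005
```

Run:
```python
from fit import *
s=arm.get_state();p=s['eef_pos'];print(p,np.degrees(s['ee_rot'][2])+90)
f=eyes.grab_frame('scene')
for c in ([.546,-.012],[.547,-.014]): print(angles(f,c))
```

```text
[0.49630188 0.01192322 0.06152978] 154.96796248454183
(np.float64(-41.50000000000001), np.float64(8.5), np.float64(-40.5), np.float64(5.5))
(np.float64(-40.75000000000001), np.float64(8.0), np.float64(-39.75000000000001), np.float64(5.0))
```

Call:
{"op": "apply_moves", "data": {
  "moves": [
    [-1,0.003,0,0,0.05],
    [-1,0,0,-0.02,0],
    [-1,0,0,-0.03,0],
    [-1,0,0,-0.03,0],
    [-1,0,0,-0.03,0],
    [-1,-0.02,0.01,-0.03,0],
    [-1,-0.02,0.02,-0.03,0],
    [-1,-0.02,0.02,-0.01,0],
    [-1,0,0,0,0],
    [-1,0,0,0,0]
  ]
}}

```text
t: 9.7
eef_pos: [0.5138, -0.0631, 0.2419]
ee_rot: [3.141, -0.0, 1.083]
force: [0.6, -0.8, -0.5]
width: 0.0004
```

Run:
```python
from fit import *
s=arm.get_state();p=s['eef_pos'];print(p,s['ee_rot'],s['q'])
f=eyes.grab_frame('wrist');save(f,'wrist6.png',1.4)
C,k,r=centre(f,[.546,-.012]);print(C,k,r)
for c in ([.546,-.012],C): print(angles(f,c))
f=eyes.grab_frame('scene');C,k,r=centre(f,[.546,-.012]);print(C,k,r)
for c in ([.546,-.012],C): print(angles(f,c))
```

```text
[ 0.51379897 -0.06308398  0.24189409] [ 3.14127197e+00 -3.31944931e-04  1.08270133e+00] [ 2.57375131e-01  8.76158909e-02 -3.06812044e-01 -2.85787428e-05
 -1.17590760e+00  2.39613346e+00]
[ 0.54583525 -0.01175698] 171 0.09435936843022984
(np.float64(-40.75), np.float64(7.0), np.float64(-40.00000000000001), np.float64(4.5))
(np.float64(-41.0), np.float64(6.5), np.float64(-40.00000000000001), np.float64(4.5))
[ 0.54701283 -0.01407038] 179 0.09636259485086948
(np.float64(-41.50000000000001), np.float64(8.5), np.float64(-40.5), np.float64(5.5))
(np.float64(-40.75000000000001), np.float64(8.0), np.float64(-39.75000000000001), np.float64(5.0))
```

View pics/wrist6.png

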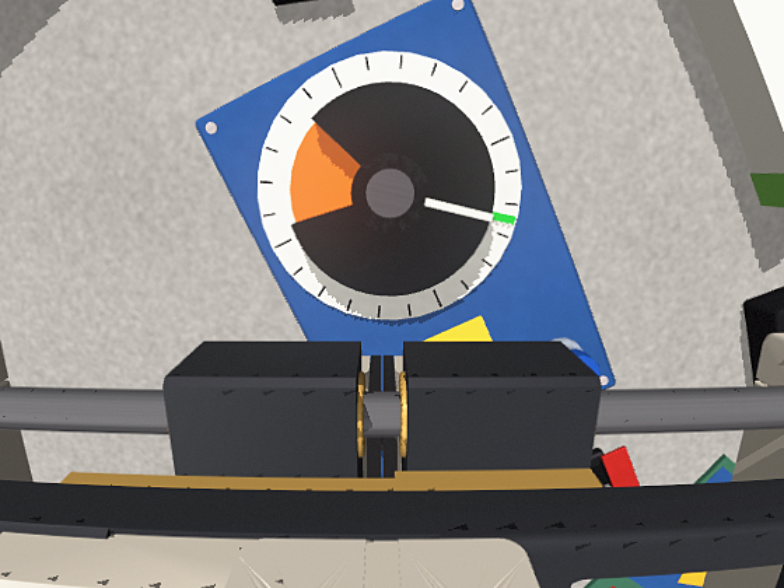

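```bash
cat > fine.py <<'E'
from fit import *
def fine(f,C):
    a=np.radians(np.arange(-60,-20,.25))
    def cent(w): return np.degrees((w*a).sum()/w.sum()) if w.sum()>0 else np.nan
    t=polar(f,C,.071,np.arange(.030,.068,.004),a).min(2).astype(float)
    i=[cent(np.clip(r-90,0,None)) for r in t]
    t=polar(f,C,.048,np.arange(.075,.091,.003),a); g=(t[...,1]-np.maximum(t[...,0],t[...,2])).astype(float)
    gg=[cent(np.clip(r-30,0,None)) for r in g]
    return np.round(i,2),np.round(gg,2)
E
python3 - <<'E'
from fine import *
f=eyes.grab_frame('wrist')
i,g=fine(f,[.5458,-.0118]);print(i,np.nanmean(i),g,np.nanmean(g))
f=eyes.grab_frame('scene')
i,g=fine(f,[.547,-.014]);print(i,np.nanmean(i),g,np.nanmean(g))
E
```

```text
[-40.47 -40.48 -40.6  -40.69 -40.67 -40.64 -40.7  -40.73 -40.8  -40.83] -40.661 [-38.25 -40.01 -39.83 -39.89 -39.97 -39.87] -39.63666666666666
[-40.63 -41.   -40.99 -40.93 -40.72 -40.67 -40.68 -40.65 -40.85 -40.89] -40.801 [-39.85 -39.97 -39.89 -39.75 -39.79 -39.79] -39.839999999999996
```

The dial sits about 0.9° short of the green line in both cameras. There's time to correct it, so I'll go back in and nudge it.

Call:
{"op": "apply_moves", "data": {
  "moves": [
    [-1,0.02,-0.02,0.01,0],
    [-1,0.02,-0.02,0.03,0],
    [-1,0.02,-0.01,0.03,0],
    [-1,0,0,0.03,0],
    [-1,0,0,0.03,0],
    [-1,0,0,0.02,0],
    [-1,0,0,0.02,0],
    [-1,0,0,0.01,0],
    [-1,-0.003,0,0,-0.05],
    [-1,-0.0009,0,0,-0.016],
    [-1,0,0,0,0],
    [-1,0,0,0,0]
  ]
}}

```text
t: 10.9
eef_pos: [0.4957, 0.0114, 0.0617]
ee_rot: [3.141, -0.0, 1.153]
force: [-0.6, 0.5, -0.3]
width: 0.0005
```

Run:
```python
from fine import *
s=arm.get_state();p=s['eef_pos'];print(p,np.degrees(s['ee_rot'][2])+90)
f=eyes.grab_frame('scene')
i,g=fine(f,[.547,-.014]);print(i,np.nanmean(i),g,np.nanmean(g))
```

```text
[0.49568551 0.0114094  0.06174495] 156.04596711223155
[-39.38 -39.47 -39.76 -40.06 -40.05 -40.03 -40.02 -39.93 -39.79 -39.7 ] -39.819 [-39.86 -39.97 -39.9  -39.75 -39.79 -39.78] -39.84166666666666
```

Call:
{"op": "apply_moves", "data": {
  "moves": [
    [-1,0.003,0,0,0.05],
    [-1,0,0,-0.02,0],
    [-1,0,0,-0.03,0],
    [-1,0,0,-0.03,0],
    [-1,0,0,-0.02,0],
    [-1,-0.0215,0.0175,0,0],
    [-1,-0.0215,0.0175,0,0],
    [-1,-0.0215,0.0175,0,0],
    [-1,-0.0215,0.0175,0,0],
    [-1,-0.0215,0.0175,0,0],
    [-1,-0.0215,0.0175,0,0],
    [-1,-0.0215,0.0175,0,0]
  ]
}}

```text
t: 11.95
eef_pos: [0.5386, -0.1773, 0.1623]
ee_rot: [3.14, -0.0, 1.102]
force: [0.8, 0.3, -0.5]
width: -0.0
```

Run:
```python
from fine import *
s=arm.get_state();p=s['eef_pos'];print(p,s['ee_rot'])
f=eyes.grab_frame('wrist');save(f,'wrist7.png',1.4)
C,k,r=centre(f,[.5458,-.0118]);print(C,k,r)
i,g=fine(f,[.5458,-.0118]);print(i,np.nanmean(i),g,np.nanmean(g))
f=eyes.grab_frame('scene');cv2.imwrite('pics/scene7c.png',cv2.resize(f['color'][170:320,180:380,::-1],None,fx=4,fy=4,interpolation=cv2.INTER_CUBIC))
i,g=fine(f,[.547,-.014]);print(i,np.nanmean(i),g,np.nanmean(g))
```

```text
[ 0.53864078 -0.17727267  0.16230167] [ 3.14040016e+00 -3.50886023e-04  1.10236929e+00]
[ 0.54579816 -0.01185581] 90 0.0940923703238064
[-39.16 -39.32 -39.47 -39.54 -39.51 -39.53 -39.61 -39.63 -39.75 -39.76] -39.528 [-39.25 -39.5  -39.56 -39.58 -39.61 -39.65] -39.525
[-39.41 -39.49 -39.71 -40.05 -40.05 -40.03 -39.99 -39.93 -39.8  -39.7 ] -39.815999999999995 [-39.86 -39.97 -39.9  -39.76 -39.79 -39.78] -39.84333333333333
```

View pics/wrist7.png

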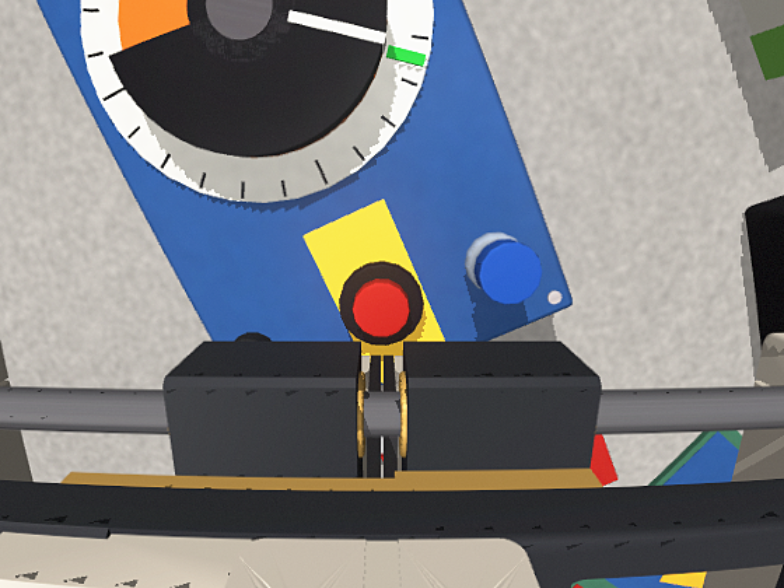

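View pics/scene7c.png

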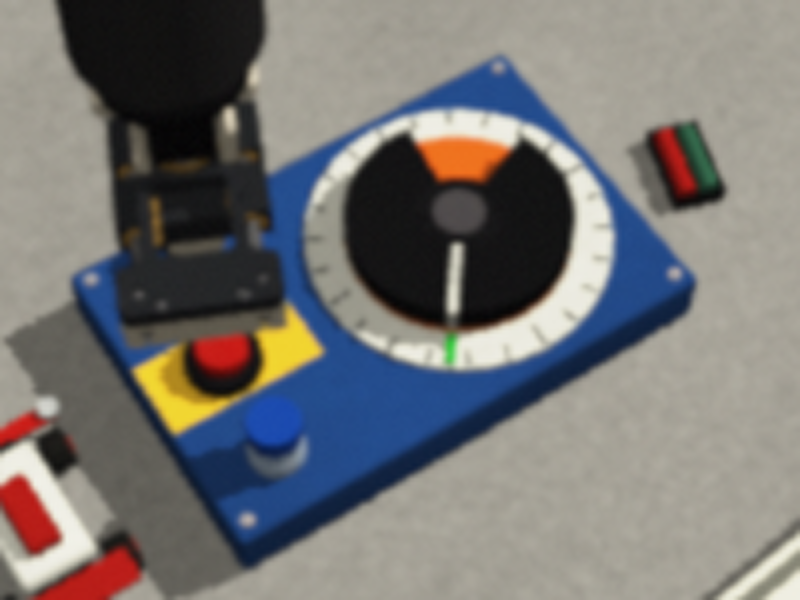

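The dial now lines up, with index and green both at -39.5° in the wrist view and -39.8° in the scene view. I'll check the button position, then press.

Run:
```python
from fine import *
f=eyes.grab_frame('wrist'); print(button(f,[.538,-.177])); print(on_z(f,[[380/1.4,307/1.4]],.067))
```

```text
[(np.int32(1351), array([ 0.53791404, -0.17513788,  0.0655    ]))]
[[ 0.53814584 -0.17614706  0.067     ]]
```

Call:
{"op": "apply_moves", "data": {
  "moves": [
    [-1,0,0,0.03,0],
    [-1,0,0,0.03,0],
    [-1,0,0,0.02,0],
    [-1,0,0,0.008,0],
    [-1,0,0,0,0]
  ]
}}

```text
t: 12.52
eef_pos: [0.5371, -0.1752, 0.0721]
ee_rot: [-3.139, 0.001, 1.103]
force: [-0.1, 0.5, 0.0]
width: 0.0007
```

Call:
{"op": "apply_moves", "data": {
  "moves": [
    [-1,0,0,0.004,0],
    [-1,0,0,0.003,0],
    [-1,0,0,0.003,0],
    [-1,0,0,0,0]
  ]
}}

```text
t: 12.85
eef_pos: [0.5395, -0.1757, 0.0644]
ee_rot: [3.139, -0.001, 1.104]
force: [0.6, 2.6, 3.1]
width: 0.0007
```

Call:
{"op": "apply_moves", "data": {
  "moves": [
    [-1,0,0,0.002,0],
    [-1,0,0,0.002,0],
    [-1,0,0,0,0]
  ]
}}

```text
t: 13.1
eef_pos: [0.5395, -0.1757, 0.0612]
ee_rot: [3.139, -0.001, 1.104]
force: [-0.7, 3.7, 11.5]
width: 0.0005
```

Call:
{"op": "apply_moves", "data": {
  "moves": [
    [-1,0,0,0.002,0],
    [-1,0,0,0,0]
  ]
}}

```text
t: 13.27
eef_pos: [0.5396, -0.1757, 0.0609]
ee_rot: [3.139, -0.001, 1.105]
force: [-6.7, 7.1, 27.3]
width: 0.0004
```

The button has bottomed: z stopped at 0.061 and the force rose to 27 N, well above the 5 N hold. I'll release and lift straight up.

Call:
{"op": "apply_moves", "data": {
  "moves": [
    [-1,0,0,-0.004,0],
    [-1,0,0,-0.006,0],
    [-1,0,0,-0.02,0],
    [-1,0,0,-0.03,0],
    [-1,0,0,-0.03,0],
    [-1,0,0,-0.03,0],
    [-1,-0.02,0,-0.03,0],
    [-1,-0.02,0,-0.03,0],
    [-1,-0.02,0,0,0],
    [-1,0,0,0,0],
    [-1,0,0,0,0]
  ]
}}

```text
t: 14.18
eef_pos: [0.5104, -0.2301, 0.2378]
ee_rot: [-3.141, -0.0, 1.101]
force: [0.1, 0.4, -0.3]
width: 0.0006
```

Run:
```python
from fine import *
s=arm.get_state();print(s['t'],s['eef_pos'],s['force'])
f=eyes.grab_frame('wrist');save(f,'wrist8.png',1.4)
i,g=fine(f,[.5458,-.0118]);print(np.nanmean(i),np.nanmean(g))
b=button(f,[.538,-.176]);print(b); uv=proj(f,[[.538,-.176,.067]])[0].astype(int);print('button top z',by_depth(f,[uv+[i,j] for i in(-3,0,3) for j in (-3,0,3)])[:,2])
f=eyes.grab_frame('scene');save(f,'scene8.png',1.4)
i,g=fine(f,[.547,-.014]);print(np.nanmean(i),np.nanmean(g))
```

```text
14.1833 [ 0.51039502 -0.23008708  0.23777029] [ 0.13998778  0.41538039 -0.27542536]
nan nan
[(np.int32(896), array([ 0.53750699, -0.1759371 ,  0.0655    ]))]
button top z [0.06761634 0.06704173 0.06551188 0.06910833 0.06785204 0.06535117
 0.06725538 0.0670993  0.06723438]
-39.826 -39.82333333333333<stdin>:4: RuntimeWarning: Mean of empty slice
```

View pics/wrist8.png

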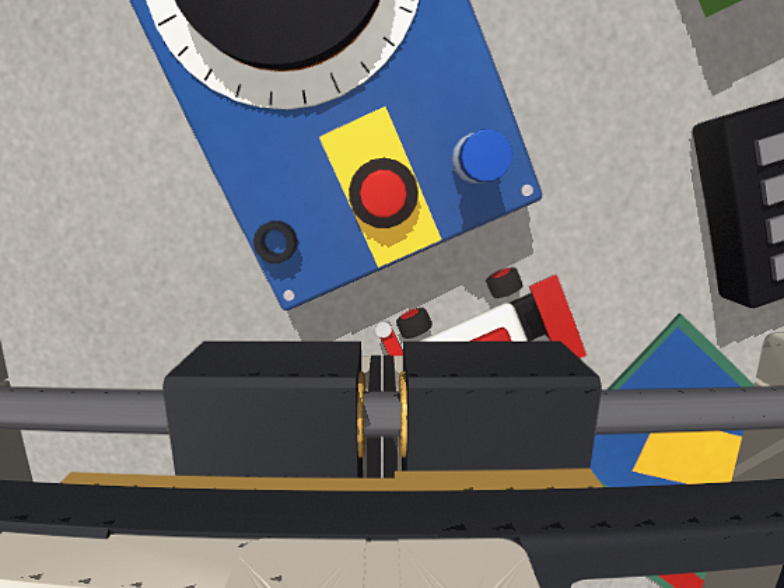

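View pics/scene8.png

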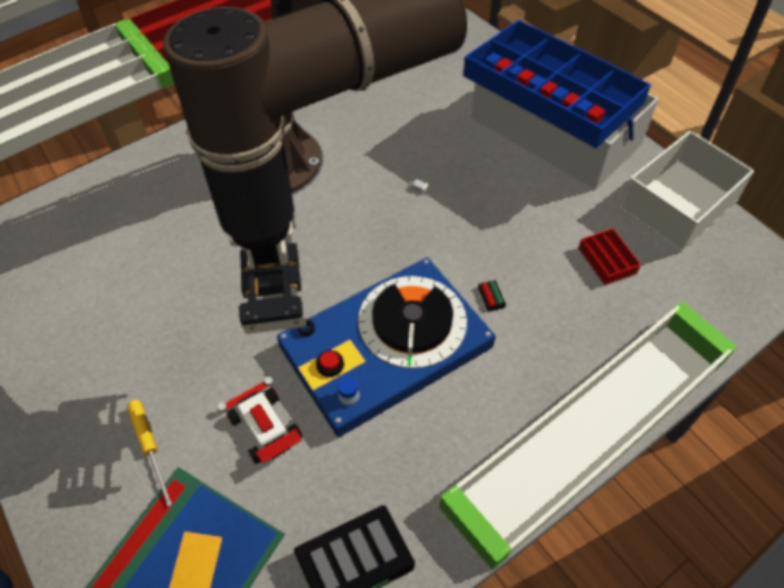

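The pictures show the index line at (411,340) meeting the green line at (409,360), and the button back up at 67 mm. The jar, tyre, car and the rest are where they were, and the arm is clear. I'm handing the job in.

```bash
python3 -c "
from station import job; print(job.job_done())"
```

```text
the job is handed in; nothing more can be done
None
```

The race timer is set and started. I handed the job in at about 14 s of the 45 s allowed; no verdict is reported.

- **Dial:** I pushed it about 140° counter-clockwise with the closed fingertips in the orange cut-out. My first stop was about 0.9° short, so I went back in and nudged it before touching the button.
- **Alignment:** Before the press, the index and green lines matched to within 0.05° in both the wrist view (-39.5°) and the scene view (-39.8°). After the press, only the scene view could check this, and it still showed a match (both -39.8°). The last wrist picture cut off the index line.
- **Start button:** I pressed it once. The fingertips stopped at 61 mm, which is fully down, with 27 N on the wrist. I then let go, and the button's top measured about 67 mm again, which is up.
- **Everything else:** By eye, the jar, tyre, car and the other things visible in the final pictures hadn't moved. The arm was clear of everything at hand-in.

The camera calibrations disagreed by about 2 mm, and I compared the two lines within each single view, so the mismatch largely cancels.

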